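# Scoop the loose wooden balls into the copper dish

### The job

Two loose wooden balls lie in the open-ended wooden tray. Hold the steel scoop by its upright wooden grip, scoop up both balls together against the end of the tray, lift them clear without touching them with the fingers, and tip them into the copper dish (not the black one). Then set the scoop down flat on the bench and let go.

Things in the scene. Friction and masses are not known exactly. Their poses are not given: they have to be found in the camera images.
- scoop: Steel scoop, 0.16 kg; sizes in mm. Origin under mid-pan; +x out of its open mouth, z up. Floor x -50..50, 84 wide, 2 thick; walls 30 high, back wall at x -28; thin lip at x 50, ridge 3 high at x 37 holds balls while level; mouth tipped down 45 deg empties it. Dark wooden grip at x -36, y 0: 20 thick (x), 36 wide (y), z 54 to 116; pinch its +x and -x faces. Starts flat in a fixed tray (see ball_a), mouth to its end wall.
- ball_a: Wooden ball, 30 mm in diameter, origin on its surface at a small flat (below at the start). Lies in the fixed wooden tray: a straight lane, green floor 4 above the bench, 96 wide inside, walls 34 high, rear end open. The scoop starts square in mid-lane; in its starting frame the end wall's inner face is at x +150, 100 ahead of the lip. Balls pushed against it by the flat scoop ride over the lip (a few N).
- ball_b: The other wooden ball, alike, also in the tray between the scoop's lip and the end wall; it starts on the -y half of the scoop's frame (ball_a on the +y half).
- copper_dish: Loose square copper (orange metal) dish, 0.4 kg, 116 x 116 mm, 42 high, walls and floor 3 thick, open at the top. Origin: centre of its underside; x and y along its sides, z up. A black dish of the same shape stands nearby and stays empty; either may be the nearer one.
Things that resemble listed ones, but are neither listed nor needed, are in the scene too. What is shaped like the copper_dish but purple is not meant.

How it is judged:
By the outcome, as a careful person would: the job done as asked, in the order asked, and still so for the second after the job is handed in, with the robot touching nothing.
It also fails if it takes over 58 s, if anything falls off the work surface, if the arm or the gripper's body presses on something with over 40 N, if the wrist force passes 120 N, or if a joint passes its speed limit or range.

### The arm

A 7-joint arm with a two-finger parallel gripper is mounted at the origin on a cart in front of the work surface, level with it; the furniture and walls round the work are solid. World frame = base frame: x ahead of the robot, y to its left, z up, the work surface at z = 0. Lengths are in m, angles in rad, forces in N, time in s.
With the tool pointing down it reaches from about 0.425 to 0.95 m from the base axis. Payload 4.7 kg.
Tool frame: the origin (TCP) lies at the very end of the fingers, on their centre line; the grasp point (between the pads) lies 19 mm behind it; z points along the fingers, x is the direction in which the jaws open and shut, and the axes are right-handed (so a half turn about z gives the same grasp; the last joint's range is limited). The gripper opens to 87 mm and grips with 3 to 60 N. Pads are 19 mm wide; open, the fingers measure 117 mm over their backs; the gripper's body (75 mm by 190 mm) begins 51 mm behind the grasp point.
Start: joints at [1.238, 0.469, -0.049, 1.532, 0.024, 1.141, -0.082], TCP at [0.202, -0.644, 0.223] pointing down, gripper open.
Joint ranges: [-2.59, 2.59], [-0.33, 1.99], [-1.39, 1.29], [0.1, 2.45], [-1.04, 4.18], [0.21, 1.99], [-2.66, 2.66]. Speed limits (rad/s): [2.57, 2.57, 3.14, 3.14, 3.14, 3.14, 3.14].

### API

Orientations are given as a unit quaternion [x, y, z, w].
In Python, from station import ctrl gives the robot as it stands. Calls block until the motion is done:
- ctrl.reach(position, orientation): joint-space move of the TCP to a pose.
- ctrl.servo_line(position, ori=None, v=0.15): straight line of the TCP; ori=None keeps the orientation; v is the mean speed in m/s.
- ctrl.movej(angles): joint-space move.
- ctrl.open() and ctrl.grab(newtons=None): open the fingers fully, or close them until they stop; newtons is the grip in N (None keeps the last).
- ctrl.sleep(seconds).
- ctrl.solve_ik(position, orientation): joint angles nearest the present ones, or None.
- ctrl.get_state(): the state.
- ctrl.capture(name): name is "scene" or "side" or "wrist"; returns a dict with "img" (400x640x3 uint8, red, green, blue), "z_map" (400x640 float32, m along the optical axis (not along the pixel's ray), 0 where there is no reading), "camera_matrix" (3x3 intrinsics, pixels), "R" (3x3) and "t" (3): a world point X has camera coordinates R X + t; the wrist camera has in their place "T_tool_cam" (4x4, takes a point from camera to tool coordinates, whose origin is the TCP and whose axes are the tool frame's). Camera axes: x right, y down, z forward; pixel columns grow to the right and rows downward; lengths in m; the calibration is good to about 2 mm. A picture is of the moment at which its call begins: read the wrist's pose just before it.
A pose or a line that the arm cannot do raises ctrl.MotionError and nothing moves.
- ctrl.finish_job(): hands the job in, once; it reports no verdict.
The state is a dict: "clock": time; "qpos": joint angles; "qvel": joint speeds; "tau": joint torques, N m; "position": TCP position; "orientation": TCP orientation; "wrist_force": force on the tool from outside, world axes, zero at the start; "ft_torque": the same for the moment, N m; "width": finger opening in m.
Only numpy, scipy, OpenCV 4.12 (cv2) and the standard library are available. Lean on these libraries where they do the work, as an engineer would, in place of code of your own. Each camera call takes 0.05 s, during which the arm holds its last target. There are 200 camera calls.

## Working session

There is one attempt and no reset: what is moved stays moved. The work goes in short steps, each a Python script; the robot and the scene stay as the last script left them, time stands still between calls to the robot, and variables do not carry over. Pictures are saved under pics/ and viewed, about 8 in all and at most 12, crops included, and the job is handed in when it is done.

```bash
ls; mkdir -p pics
python3 - <<'E'
from station import ctrl
import cv2, numpy as np, pickle
d={}
for n in("scene","side"):
    c=ctrl.capture(n); d[n]=c; cv2.imwrite(f"pics/{n}1.png",c["img"][:,:,::-1])
    print(n,c["camera_matrix"].tolist(),(-c["R"].T@c["t"]).round(3),c["R"][2].round(2))
pickle.dump(d,open("v.pkl","wb"))
s=ctrl.get_state();print(s["clock"],s["orientation"],s["width"],s["wrist_force"])
E
```

```text
pics
scene [[466.97794635336714, 0.0, 323.5608225923384], [0.0, 466.97794635336714, 195.24598031138686], [0.0, 0.0, 1.0]] [ 0.011 -0.941  0.905] [ 0.35  0.73 -0.59]
side [[398.0794432256046, 0.0, 314.8833848229346], [0.0, 398.0794432256046, 196.39675415973088], [0.0, 0.0, 1.0]] [ 0.377 -0.574  0.688] [ 0.16  0.72 -0.67]
0.1 [ 8.05970301e-01 -5.91955324e-01 -7.29665819e-04 -4.86837816e-04] 0.08692398539725044 [0.92847851 0.15904602 0.75743696]
```

View pics/scene1.png

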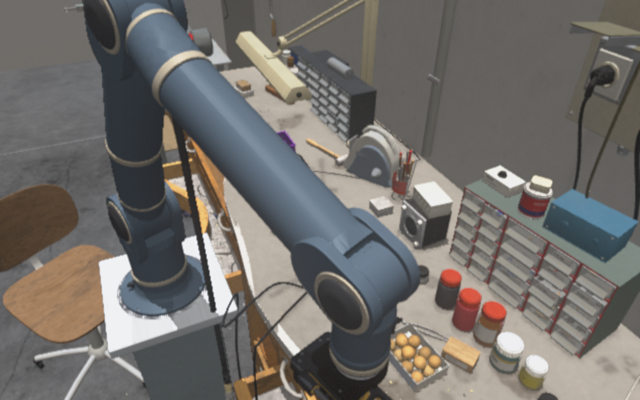

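View pics/side1.png

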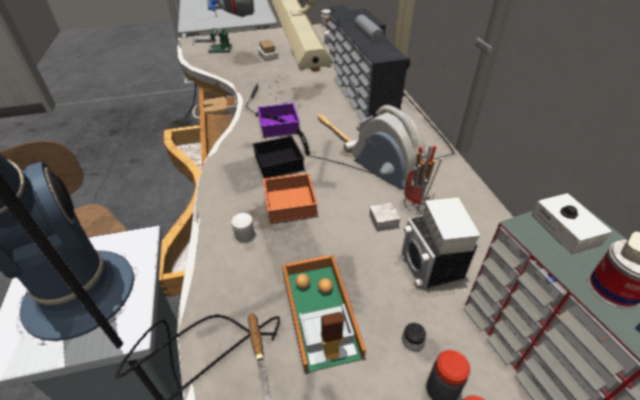

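```bash
cat > h.py <<'E'
import numpy as np, cv2
def cloud(c,R=None,p=None):
    K=c["camera_matrix"];z=c["z_map"];v,u=np.indices(z.shape)
    P=np.stack([(u-K[0,2])/K[0,0]*z,(v-K[1,2])/K[1,1]*z,z],-1)
    if R is None: return (P-c["t"])@c["R"]
    return P@R.T+p
def rect(pts):
    (c,s,a)=cv2.minAreaRect((pts[:,:2]*1000).astype(np.float32)); return np.round(c,1),np.round(s,1),round(a,1)
E
python3 - <<'E'
import pickle,cv2; from h import *
c=pickle.load(open("v.pkl","rb"))["side"];W=cloud(c);hsv=cv2.cvtColor(c["img"],cv2.COLOR_RGB2HSV)
for n,(u,v) in dict(ballL=(303,281),ballR=(325,286),grip=(331,325),griptop=(332,313),white=(333,350),dish=(290,197),bench=(230,300),greenfl=(315,300)).items():
    print(n,W[v,u].round(3),hsv[v,u])
def sub(u0,u1,v0,v1,m,zlo,zhi):
    w=W[v0:v1,u0:u1];mm=m[v0:v1,u0:u1]&(w[...,2]>zlo)&(w[...,2]<zhi)&(c["z_map"][v0:v1,u0:u1]>0);return w[mm]
h,s=hsv[...,0],hsv[...,1]
g=sub(275,370,250,375,(h>50)&(h<90)&(s>80),-.01,.02);print("green",len(g),rect(g),np.median(g[:,2]))
o=(h<18)&(s>120)
d=sub(255,325,165,230,o,.036,.05);print("dishrim",len(d),rect(d))
t=sub(275,370,250,375,o,.025,.045);print("traytop",len(t),rect(t))
gt=sub(310,350,300,345,s>-1,.105,.135);print("grip top",len(gt),rect(gt),np.median(gt[:,2]))
b=sub(245,310,130,180,hsv[...,2]<60,.036,.05);print("black",len(b),rect(b))
for a in((293,314),(315,336)):
    q=sub(*a,270,296,(h>8)&(h<25)&(s>100),.015,.05);print("ball",len(q),q.mean(0).round(3),q.max(0).round(3),q.min(0).round(3))
cv2.imwrite("pics/s2.png",cv2.resize(c["img"][160:380,220:400,::-1],None,fx=2.7,fy=2.7,interpolation=cv2.INTER_CUBIC))
E
```

```text
ballL [ 0.449 -0.104  0.032] [ 16 138 211]
ballR [ 0.489 -0.125  0.03 ] [ 16 146 222]
grip [ 0.465 -0.257  0.115] [ 10 158  50]
griptop [ 0.472 -0.239  0.12 ] [ 11  31 155]
white [ 0.471 -0.253  0.023] [ 19 177  88]
dish [0.472 0.175 0.006] [ 10 159 236]
bench [ 0.3   -0.091 -0.001] [ 14  30 176]
greenfl [ 0.465 -0.135  0.005] [ 74 125 139]
green 1630 (array([ 470.5, -165.9]), array([209.8,  94.2]), 89.6) 0.004696013821521496
dishrim 422 (array([468.1, 155.4]), array([120.9, 117.3]), 87.3)
traytop 1219 (array([ 468.6, -162.8]), array([109.6, 218.3]), 0.0)
grip top 332 (array([ 468.5, -248.4]), array([35.5, 20.5]), 0.1) 0.11906526450223284
black 268 (array([465.2, 330.1]), array([115.3, 122.2]), 5.6)
ball 151 [ 0.448 -0.1    0.028] [ 0.461 -0.061  0.035] [ 0.435 -0.111  0.015]
ball 170 [ 0.491 -0.12   0.028] [ 0.517 -0.084  0.035] [ 0.476 -0.132  0.016]
```

View pics/s2.png

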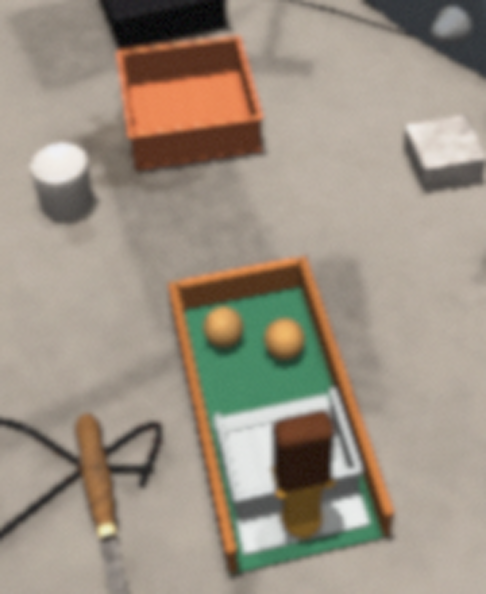

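The side view shows the tray running along +y, with balls at (303,281) and (325,286), the grip at (332,313) and the copper dish at (290,197), next to the black dish. Measured sizes match the ones given. Next I'll check that all poses are reachable and that the set-down spot is free.

```bash
cat >> h.py <<'E'
from scipy.spatial.transform import Rotation as Ro
GX=0.4685; GY=-0.2484; ZT=0.062   # grip centre; TCP height in scoop frame
# scoop pose: lip point (world) + pitch (deg, + = mouth down); mouth heading +y
def tool(ref,pitch,refpt=(.050,0,0),flip=False):
    Rs=Ro.from_euler("z",90,degrees=True)*Ro.from_euler("y",pitch,degrees=True)
    p=np.array(ref)+Rs.apply(np.array([-.036,0,ZT])-np.array(refpt))
    Rt=Rs*Ro.from_matrix(np.array([[-1,0,0],[0,1,0],[0,0,-1]]).T if not flip else np.diag([1,-1,-1]))
    return p.tolist(),Rt.as_quat().tolist()
E
python3 - <<'E'
from station import ctrl
import pickle; from h import *
L0=[GX,GY+.086,.004]
for f in(0,1):
  for n,a in dict(grasp=(L0,0),above=(L0[:2]+[.11],0),wall=([GX,-.064,.004],0),tilt=([GX,-.07,.03],-15),lift=([GX,-.07,.13],-10),over=([GX,.12,.12],-10),over30=([GX,.122,.09],30),in30=([GX,.122,.04],30),t45=([GX,.122,.04],45),t55=([GX,.122,.045],55),t60=([GX,.122,.05],60),down=([.62,.0,.0],0),downhi=([.62,0,.12],0)).items():
    q=ctrl.solve_ik(*tool(*a,flip=bool(f)));print(f,n,None if q is None else np.round(q,2))
c=pickle.load(open("v.pkl","rb"))["side"];W=cloud(c)
for (x,y) in((.62,-.03),(.62,-.1),(.62,.0),(.66,-.05)):
    m=(abs(W[...,0]-x)<.07)&(abs(W[...,1]-y)<.09)&(c["z_map"]>0);print(x,y,m.sum(),W[m][:,2].max().round(3),W[m][:,2].min().round(3))
E
```

```text
0 grasp [ 0.56  0.44 -0.19  2.01  0.12  0.7  -1.28]
0 above [ 0.59  0.3  -0.22  1.92  0.08  0.93 -1.24]
0 wall [ 0.44  0.4  -0.27  2.09  0.17  0.67 -1.51]
0 tilt [ 0.61  0.46 -0.24  2.01 -0.19  0.79 -1.05]
0 lift [ 0.58  0.28 -0.26  1.95 -0.11  0.98 -1.18]
0 over [ 0.44  0.25 -0.53  2.05 -0.06  0.86 -1.61]
0 over30 [-0.82  0.32  0.33  1.99  0.39  1.14 -2.28]
0 in30 [-0.96  0.42  0.53  2.04  0.31  1.   -2.22]
0 t45 [-1.08  0.55  0.53  1.96  0.41  1.18 -2.38]
0 t55 [-1.13  0.65  0.53  1.9   0.45  1.31 -2.44]
0 t60 [-1.15  0.7   0.53  1.86  0.47  1.38 -2.46]
0 down [ 0.27  0.58 -0.27  1.78  0.2   0.81 -1.67]
0 downhi [ 0.33  0.45 -0.36  1.69  0.18  1.04 -1.65]
1 grasp [ 0.95  0.53 -0.7   1.99  0.48  0.79  1.54]
1 above [ 1.02  0.39 -0.76  1.9   0.32  0.98  1.68]
1 wall [ 0.8   0.49 -0.72  2.08  0.47  0.75  1.35]
1 tilt [ 1.02  0.58 -0.8   1.99  0.22  0.81  1.71]
1 lift [ 1.02  0.38 -0.83  1.93  0.13  0.99  1.72]
1 over [ 0.82  0.37 -1.02  2.03  0.18  0.89  1.29]
1 over30 [ 0.27  0.54 -1.09  1.93  0.81  1.49  0.42]
1 in30 [ 0.22  0.6  -1.02  1.97  0.86  1.42  0.35]
1 t45 [ 0.    0.72 -0.96  1.89  0.92  1.7   0.2 ]
1 t55 [-0.12  0.81 -0.92  1.83  0.94  1.88  0.13]
1 t60 [-0.18  0.84 -0.88  1.8   0.94  1.95  0.11]
1 down [ 0.58  0.68 -0.73  1.76  0.56  0.92  1.18]
1 downhi [ 0.62  0.55 -0.79  1.67  0.43  1.11  1.28]
0.62 -0.03 4686 0.11 -0.005
0.62 -0.1 5814 0.11 -0.004
0.62 0.0 4036 0.109 -0.005
0.66 -0.05 5046 0.154 -0.005
```

```bash
sed -i 's/flip=False/flip=True/' h.py
python3 - <<'E'
from station import ctrl
import pickle; from h import *
c=pickle.load(open("v.pkl","rb"))["side"];W=cloud(c)
m=(W[...,0]>.53)&(W[...,0]<.72)&(abs(W[...,1]+.02)<.12)&(c["z_map"]>0)&(W[...,2]>.012);print("obst",m.sum(),W[m].min(0).round(3),W[m].max(0).round(3))
ctrl.reach(*tool([GX,GY+.086,.13],0))
s=ctrl.get_state();c=ctrl.capture("wrist")
T=c["T_tool_cam"];R=Ro.from_quat(s["orientation"]).as_matrix()
M=np.eye(4);M[:3,:3]=R;M[:3,3]=s["position"];M=M@T
P=cloud(c,M[:3,:3],M[:3,3]);ok=c["z_map"]>0
g=P[ok&(P[...,2]>.108)&(P[...,2]<.13)&(abs(P[...,0]-GX)<.04)&(abs(P[...,1]-GY)<.04)]
print(s["clock"],s["position"],len(g)); 
if len(g): print(rect(g),np.median(g[:,2]))
cv2.imwrite("pics/w1.png",c["img"][:,:,::-1])
E
```

```text
obst 2254 [ 0.645 -0.14   0.012] [0.72  0.07  0.154]
1.8417 [ 0.46819994 -0.24953081  0.19191365] 1009
(array([ 469. , -248.5]), array([35.1, 19.8]), 0.1) 0.11980689396201735
```

View pics/w1.png

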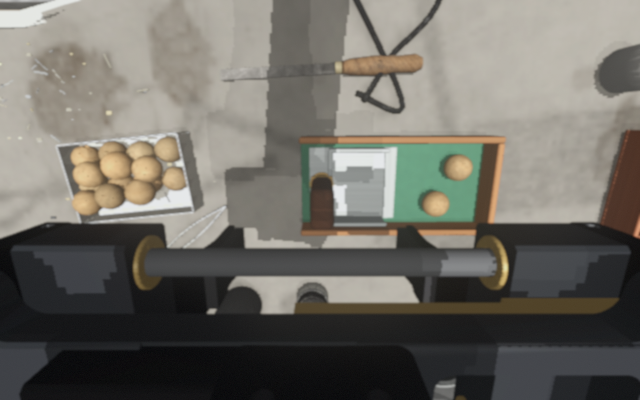

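The wrist view confirms the grip at (320,200) px, measured at (0.469, -0.2485) with its top at 0.120. Grasping and pushing now.

Run:
```python
from station import ctrl
from h import *
def st(n):
    s=ctrl.get_state();print(n,round(s["clock"],2),np.round(s["position"],4),np.round(s["wrist_force"],1),round(s["width"],4))
    return s
ctrl.servo_line(tool([GX,GY+.086,.004],0)[0],v=.1)
st("down"); ctrl.grab(55); s=st("grip")
p0=np.array(s["position"])
if not .017<s["width"]<.023: raise SystemExit
ctrl.servo_line((p0+[0,.05,0]).tolist(),v=.06);st("50")
ctrl.servo_line((p0+[0,.088,0]).tolist(),v=.05);st("88")
for d in np.arange(.091,.106,.0015):
    ctrl.servo_line((p0+[0,d,0]).tolist(),v=.03);s=st(f"{d:.4f}")
    if abs(s["wrist_force"][1])>14: break
c=ctrl.capture("side");cv2.imwrite("pics/s3.png",cv2.resize(c["img"][230:390,250:400,::-1],None,fx=3.5,fy=3.5))
```

```text
down 3.3 [ 0.469  -0.2486  0.0666] [0.9 0.7 0.3] 0.0869
grip 4.39 [ 0.4685 -0.2483  0.066 ] [-0.3  0.3 -1.3] 0.0195
50 5.38 [ 0.4685 -0.1987  0.066 ] [ 0.1  1.2 -0.3] 0.0198
88 6.28 [ 0.4685 -0.1604  0.066 ] [-0.3  0.4 -0.4] 0.0197
0.0910 6.53 [ 0.4685 -0.1573  0.0659] [-0.4  1.  -1.3] 0.0196
0.0925 6.78 [ 0.4685 -0.1558  0.0659] [-0.5 -0.2 -0.8] 0.0195
0.0940 7.03 [ 0.4685 -0.1542  0.066 ] [0.6 0.4 0.3] 0.02
0.0955 7.28 [ 0.4685 -0.1527  0.066 ] [ 0.2  0.8 -0.1] 0.0198
0.0970 7.53 [ 0.4685 -0.1511  0.066 ] [ 0.5 -0.7 -0.5] 0.0202
0.0985 7.78 [ 0.4685 -0.1496  0.066 ] [-0.6  0.4 -0.7] 0.0196
0.1000 8.03 [ 0.4685 -0.1482  0.0659] [ 1.   0.6 -0.5] 0.0196
0.1015 8.28 [ 0.4685 -0.148   0.0661] [-0.2 -3.8  0.5] 0.0199
0.1030 8.53 [ 0.4685 -0.1478  0.0662] [ 0.1 -6.8  1.2] 0.0199
0.1045 8.78 [ 0.4685 -0.1476  0.0664] [ 0.2 -9.4  2.2] 0.02
```

View pics/s3.png

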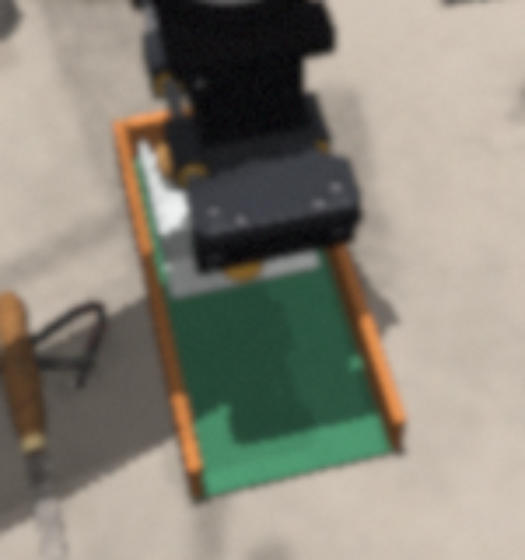

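Run:
```python
from station import ctrl
from h import *
def st(n):
    s=ctrl.get_state();print(n,round(s["clock"],2),np.round(s["position"],4),np.round(s["wrist_force"],1),round(s["width"],4))
B=(-.05,0,0)
for a,z in((-4,.005),(-8,.006),(-14,.007)):
    ctrl.servo_line(*tool([GX,-.1615,z],a,B),v=.04);st(a)
ctrl.sleep(.3)
ctrl.servo_line(*tool([GX,-.168,.03],-14,B),v=.06);st("up")
ctrl.servo_line(*tool([GX,-.168,.11],-12,B),v=.1);st("lift");ctrl.sleep(.2)
s=ctrl.get_state();d={}
for n in("side","wrist"):
    d[n]=ctrl.capture(n)["img"][:,:,::-1]
cv2.imwrite("pics/m4.png",np.vstack([cv2.resize(d["side"][180:390,200:440],None,fx=1.8,fy=1.8)[:,:426],d["wrist"][:230,100:526]])[:600])
```

```text
-4 9.19 [ 0.4684 -0.1521  0.0676] [-0.6 -3.8 -1.6] 0.0196
-8 9.46 [ 0.4684 -0.1558  0.0691] [ 0.9 -3.5  0.3] 0.0198
-14 9.78 [ 0.4684 -0.1618  0.0704] [-0.1  0.6 -2.3] 0.0199
up 10.62 [ 0.4685 -0.1697  0.0938] [-0.6 -0.1 -1.1] 0.0196
lift 11.57 [ 0.4679 -0.1673  0.173 ] [-0.4  0.7 -2. ] 0.0194
```

View pics/m4.png

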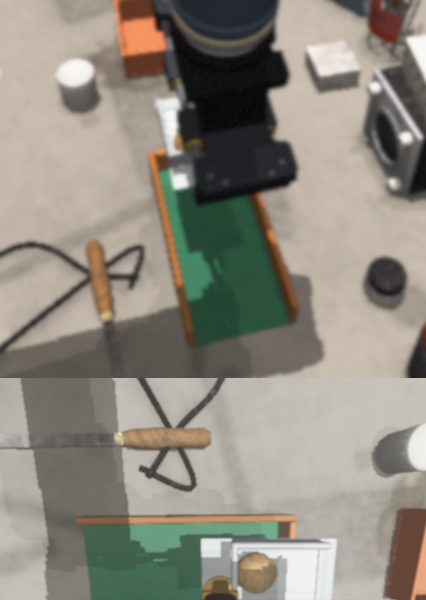

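One ball is clearly in the pan at (257,572) and the gripper hides the other side of it. I'll move over to the dish, which uncovers the tray for a check before tipping.

Run:
```python
from station import ctrl
from h import *
ctrl.servo_line(*tool([GX,.06,.13],-10),v=.1);ctrl.sleep(.2)
s=ctrl.get_state();print(s["clock"],s["position"])
d={}
for n in("side","wrist","scene"):
    c=ctrl.capture(n);d[n]=c["img"][:,:,::-1]
    if n=="side":
        hsv=cv2.cvtColor(c["img"],cv2.COLOR_RGB2HSV);W=cloud(c)
        m=(abs(W[...,0]-.4685)<.044)&(W[...,1]>-.265)&(W[...,1]<-.066)&(W[...,2]>.013)&(W[...,2]<.05)&(c["z_map"]>0);print("in tray pts",m.sum())
        m2=(W[...,1]>-.265)&(W[...,1]<-.066)&(abs(W[...,0]-.4685)<.044)&(c["z_map"]>0);print("seen",m2.sum())
cv2.imwrite("pics/m5.png",np.vstack([d["side"][130:390,160:560],d["wrist"][:300,60:460]]))
```

```text
13.5417 [ 0.46853832 -0.03593206  0.17604982]
in tray pts 0
seen 15677
```

View pics/m5.png

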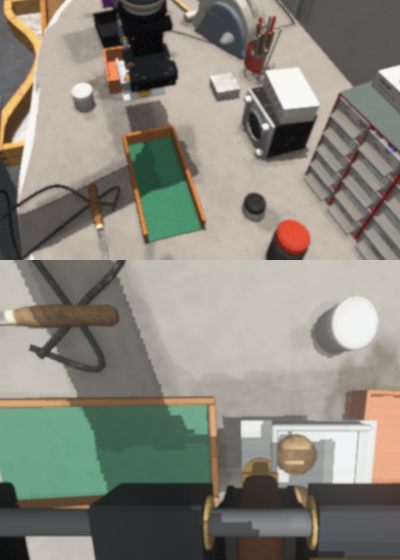

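The tray is empty and both balls ride in the pan (the second just shows at (300,492)). Pouring now.

Run:
```python
from station import ctrl
from h import *
def st(n):
    s=ctrl.get_state();print(n,round(s["clock"],2),np.round(s["position"],4),np.round(s["wrist_force"],1),round(s["width"],4))
ctrl.servo_line(*tool([GX,.118,.12],0),v=.08);st("over")
ctrl.servo_line(*tool([GX,.12,.085],15),v=.08);st(15)
ctrl.servo_line(*tool([GX,.122,.045],28),v=.08);st(28)
for a,z in((40,.043),(50,.046),(58,.05)):
    ctrl.servo_line(*tool([GX,.122,z],a),v=.07);st(a)
ctrl.sleep(.8)
ctrl.servo_line(*tool([GX,.115,.10],45),v=.1);st("up")
ctrl.servo_line(*tool([GX,.06,.14],0),v=.12);st("away")
c=ctrl.capture("side");w=ctrl.capture("wrist")
cv2.imwrite("pics/m6.png",np.vstack([cv2.resize(c["img"][130:260,200:400,::-1],None,fx=2,fy=2),w["img"][:300,120:520,::-1]]))
```

```text
over 14.69 [0.4684 0.0313 0.1818] [-0.8 -0.2 -2.7] 0.0198
15 15.17 [0.4685 0.053  0.1667] [-0.6 -0.4 -1.2] 0.0194
28 15.75 [0.4688 0.0736 0.1403] [-0.3 -0.5 -1.9] 0.0198
40 16.21 [0.4688 0.0948 0.1461] [ 0.   0.  -0.7] 0.0201
50 16.63 [0.4687 0.1128 0.152 ] [-0.7 -0.4 -1.8] 0.0196
58 17.0 [0.4687 0.1279 0.156 ] [ 0.4 -0.3 -1.4] 0.0196
up 18.52 [0.4682 0.0981 0.2042] [-0.4 -0.2 -0.9] 0.0194
away 19.71 [ 0.4682 -0.0247  0.2017] [-0.9  0.7 -1.8] 0.0194
```

View pics/m6.png

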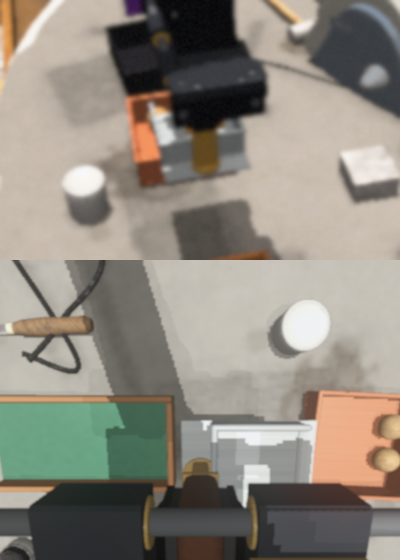

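Both balls are in the copper dish at (390,427) and (386,460). Setting the scoop down on the free bench.

Run:
```python
from station import ctrl
from h import *
def st(n):
    s=ctrl.get_state();print(n,round(s["clock"],2),np.round(s["position"],4),np.round(s["wrist_force"],1),round(s["width"],4));return s
X=.588;Y=.045
ctrl.servo_line(*tool([X,Y,.13],0),v=.15);f0=st("hi")["wrist_force"][2]
ctrl.servo_line(*tool([X,Y,.012],0),v=.1)
ctrl.servo_line(*tool([X,Y,.003],0),v=.03);st("3")
for z in np.arange(.002,-.005,-.001):
    ctrl.servo_line(*tool([X,Y,z],0),v=.02);s=st(round(z,4))
    if s["wrist_force"][2]>f0+6: break
ctrl.sleep(.2);ctrl.open();st("open")
p=s["position"]
ctrl.servo_line([p[0],p[1],p[2]+.13],v=.1)
ctrl.servo_line([p[0],p[1]-.2,p[2]+.2],v=.2);ctrl.sleep(.5);st("clear")
c=ctrl.capture("side");W=cloud(c);ok=c["z_map"]>0
hsv=cv2.cvtColor(c["img"],cv2.COLOR_RGB2HSV)
g=W[ok&(abs(W[...,0]-X)<.04)&(abs(W[...,1]-(Y-.086))<.04)&(W[...,2]>.1)&(W[...,2]<.13)];print("grip top",len(g),len(g) and (rect(g),np.median(g[:,2])))
fl=W[ok&(abs(W[...,0]-X)<.032)&(abs(W[...,1]-(Y-.015))<.025)&(W[...,2]<.05)];print("pan floor z",np.percentile(fl[:,2],[10,50,90]).round(4))
w=ctrl.capture("wrist")
cv2.imwrite("pics/m7.png",np.vstack([cv2.resize(c["img"][130:290,220:420,::-1],None,fx=2.2,fy=2.2),cv2.resize(w["img"][:,100:640,::-1],(440,240))])[:600])
```

```text
hi 20.77 [ 0.5873 -0.0406  0.1919] [ 0.2  0.1 -2.2] 0.0198
3 22.55 [ 0.5879 -0.041   0.0648] [-0.8  0.1 -0.3] 0.0195
0.002 22.8 [ 0.588 -0.041  0.064] [ 0.  -0.2 -0.8] 0.0201
0.001 23.05 [ 0.5879 -0.041   0.0629] [-0.1 -0.3 -1.8] 0.0198
0.0 23.3 [ 0.588 -0.041  0.062] [ 0.4  0.3 -0.8] 0.0199
-0.001 23.55 [ 0.5882 -0.041   0.062 ] [-2.6 -0.8  5.5] 0.0198
open 25.02 [ 0.588 -0.041  0.061] [-0.5 -0.1  0.4] 0.0868
clear 28.19 [ 0.5882 -0.2408  0.262 ] [-1.1 -0.8 -0.1] 0.087
grip top 204 ((array([587.7, -41. ]), array([20.6, 36.2]), 88.2), np.float64(0.11415586757843377))
pan floor z [0.0002 0.0023 0.0043]
```

View pics/m7.png

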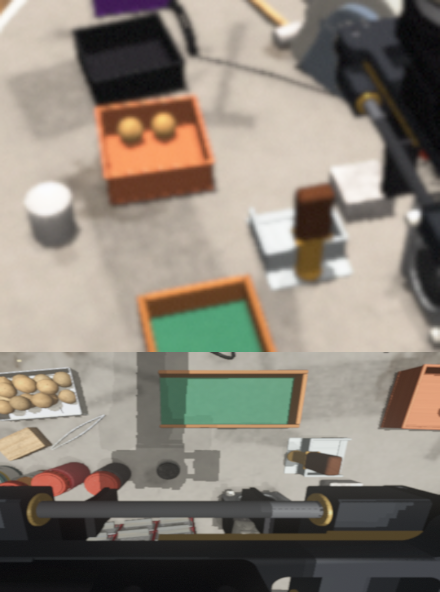

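Both balls lie in the copper dish, the scoop is flat on the bench and released, and the arm is clear of everything.

```bash
python3 -c "
from station import ctrl
print(ctrl.finish_job())"
```

```text
the job is handed in; nothing more can be done
None
```

Both balls are in the copper dish, and the scoop is flat on the bench and released. The job was handed in at about 28 s of the 58 s allowed; it reports no verdict.

- **What I did:** I gripped the scoop by its wooden grip and pushed it flat along the tray to the end wall. Contact there reached about 9 N. I tilted the mouth up, lifted both balls out and tipped them into the copper dish at up to 58° mouth-down. Then I set the scoop down beside the tray, let go and backed the arm away.
- **Last checks:** The last picture showed both balls in the copper dish, the black dish empty and the arm away from everything. The pan floor measured about 2 mm above the bench and the grip top about 114 mm (nominal 116), so the scoop is flat to within the camera's accuracy.
- **Failed or disagreeing checks:** none. While carrying, the gripper nearly hid the second ball. I judged it was in the pan from a glimpse and from the empty tray, and the view of the dish after tipping confirmed it.

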